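# Slide a sample case over the step of a bench reader and home against its stop

### The job

Load the flat sample case into the bench reader: lift its leading end by the bar so that its nose rests up on the reader's step while its rear edge stays on the bench, then let go of the bar and push the case from behind between the side guides, under the reading head, until it lies flat and fully home with the sprung paddle pushed in against the solid stop. The stop is set at a different depth each time, so feel for it and press only gently there; do not ram the step, do not carry the case through the air, and leave the bottle, beaker, tape roll and timer alone.

Things in the scene. Friction and masses are not known exactly. Their poses are not given: they have to be found in the camera images.
- case: Loose flat sample case, 150 long x 100 wide x 42 mm high (grey tub, white lid), 0.35 to 0.7 kg. Origin at the centre of its underside; +x is its length towards the leading end (the end with the bar), +y to its left, z up. Its bottom edges are square, so it jams against the step unless its nose is lifted.
- case_bar (a point): Centre of the round steel lifting bar of the case, 10 mm thick and 84 mm long, lying along the case's y on two posts (6 mm wide in y, inner faces 70 mm apart) above the lid: 45 mm ahead of the case's centre, 70 mm above its underside, 28 mm above the lid. The case can swing about the bar in a grip.
- case_lead (a point): Middle of the bottom edge of the leading end: case x = +75 mm, z = 0.
- case_trail (a point): Middle of the bottom edge of the rear end: case x = -75 mm, z = 0. The upright rear face to push on stands over it, 42 mm high. Pushed on with its nose up, the case tips flat onto the base by itself once its middle is past the step.
- reader: Fixed bench reader. Origin on the worktop at the middle of the foot of its front step; +x points inwards along the travel of the case, y across, z up. Its flat base is 225 deep and 180 mm wide, its top 12 mm above the worktop, with an upright square front edge at x = 0.
- stop_rails: Fixed rails of the adjustable stop. Origin on the base top at reader x = 195 mm, y = 0; axes as the reader's. They carry the stop block, clamped where someone left it: its front face is anywhere from reader x = 165 to 190 mm, and this is not measured. A sprung paddle stands out 8 mm from the block.
- paddle (a joint): Travel in m of the small sprung paddle in the middle of the stop block: 0 free, standing out 8 mm; grows as the case pushes it in (inwards); 0.008 when the case touches the solid block. Its spring takes under 1 N, less than the friction that holds the case.
- bottle: Bystander: amber bottle 44 x 44 x 95 mm, origin under its centre. Leave it alone.
- beaker: Bystander: clear beaker 71 x 71 x 88 mm, origin under its centre. Leave it alone.
- tape: Bystander: roll of tape 100 x 98 x 25 mm lying flat, origin under its centre. Leave it alone.
- bench_timer: Bystander: bench timer 62 x 62 x 20 mm, origin under its centre. Leave it alone.
- reader_guides (a point): Point on the base top midway between the two side guides, at reader x = 65, y = 0, z = 12 mm. The guides (18 mm high above the base) run from reader x = 65 to 180 mm with 112 mm between them; their mouths flare outwards from x = 45 mm.
- reader_head (a point): Centre of the underside of the reading head, a bridge over the base: reader x = 110 to 154 mm, underside 116 mm and top 144 mm above the worktop, 152 mm clear between its posts. The case with its bar passes under it, a gripper does not.

How it is judged:
By the outcome, as a careful person would: the job done as asked, in the order asked, and still so for the second after the job is handed in, with the robot touching nothing.
It also fails if it takes over 69 s, if anything falls off the work surface, if the arm or the gripper's body presses on something with over 40 N, if the wrist force passes 120 N, or if a joint passes its speed limit or range.

### The arm

A 6-joint arm with a two-finger parallel gripper is mounted at the origin on a cart in front of the work surface, level with it; the furniture and walls round the work are solid. World frame = base frame: x ahead of the robot, y to its left, z up, the work surface at z = 0. Lengths are in m, angles in degrees, forces in N, time in s.
With the tool pointing down it reaches from about 0.35 to 0.875 m from the base axis. Payload 4.2 kg.
Tool frame: the origin (TCP) lies at the very end of the fingers, on their centre line; the grasp point (between the pads) lies 19 mm behind it; z points along the fingers, y is the line along which they close (so a half turn about z gives the same grasp; the last joint's range is limited). The gripper opens to 87 mm and grips with 3 to 60 N. Pads are 19 mm wide; open, the fingers measure 117 mm over their backs; the gripper's body (75 mm by 190 mm) begins 51 mm behind the grasp point.
Start: joints at [89.187, 22.042, 0.453, 0, -68.411, -14.817], TCP at [0.168, 0.602, 0.223] pointing down, gripper open.
Joint ranges: [-179.83, 179.83], [-69.29, 118.12], [-61.27, 80.66], [-181.25, 117.63], [-171.15, -9.14], [-177.46, 177.46]. Speed limits (degrees/s): [159.86, 159.86, 180, 180, 180, 180].

### API

Orientations are given as [roll, pitch, yaw] about the fixed x, y, z axes, in that order (R = Rz(yaw) Ry(pitch) Rx(roll)).
In Python, from bench import manip, eyes gives the robot as it stands.
- The arm moves only by the shell command python3 -m creep 'ROWS' [FORCE]. ROWS is JSON, a list of rows, each a list of 7 numbers: the closure, from 0 (fully open) to 1 (shut), then the shift along the tool's x, y, z in m, then the turn, a rotation vector about the tool's x, y, z in rad. In form: [[jaw, dx, dy, dz, rx, ry, rz], ...]. A call has 1 to 10 rows; each row is the pose to reach, as a shift and turn from the pose commanded when the call began, along the tool's axes at that moment; what a row does not reach only later rows make up. A row lasts 1/8 s, in which the tool goes at most 62.5 mm and 10.7 degrees, less where a joint would pass 70% of its speed; a pose out of reach is approached as far as the arm can. A call with a gripper value outside its range is refused whole. The fingers move at their own pace and stop on an object; FORCE is the grip in N (left out, the last holds). Time passes only in rows, so rows that repeat a pose let the fingers close. It gives the time, the measured TCP pose, the force, the opening and the grip force at its end, in the units of the state.
- manip.observe(): the state, without advancing time (a new reading comes with each control period).
- eyes.capture(name): name is "side" or "top" or "wrist"; returns the picture (400x640x3 uint8, blue, green, red); there is no depth.
- eyes.camera_params(name): a dict with "camera_matrix" (3x3 intrinsics, pixels), "distortion" ([k1, k2, p1, p2, k3] as OpenCV has them; the pictures are not rectified), "world_from_camera" (4x4, takes a point from camera to world coordinates); the wrist camera has in their place "mount" (4x4, takes a point from camera to tool coordinates, whose origin is the TCP and whose axes are the flange's). Camera axes: x right, y down, z forward; pixel columns grow to the right and rows downward; lengths in m; the calibration is good to about 2 mm. A picture is of the moment at which its call begins: read the wrist's pose just before it. camera_params takes no time and is no camera call.
- manip.close_job(): hands the job in; it is judged then, once.
The state is a dict: "time": time; "joint_positions": joint angles; "joint_vel": joint speeds; "joint_efforts": joint torques, N m; "position": TCP position; "tcp_rot": TCP orientation; "wrist_force": force on the tool from outside, world axes, zero at the start; "torque": the same for the moment, N m; "width": opening from 0.0 (shut) to 1.0 (fully open); "grasp_force": force on a finger pad.
Only numpy, scipy, OpenCV 4.12 (cv2) and the standard library are available. Lean on these libraries where they do the work, as an engineer would, in place of code of your own. Each camera call takes 0.05 s, during which the arm holds its last target. There are 200 camera calls.

## Working session

There is one attempt and no reset: what is moved stays moved. The work goes in short steps, Python scripts to look and compute and a shell command to move; the robot and the scene stay as the last step left them, time stands still between calls to the robot, and variables do not carry over. Pictures are saved under pics/ and viewed, at most 10 in all, crops included, and the job is handed in when it is done.

```bash
mkdir -p pics; python3 - <<'E'
from bench import manip, eyes
import cv2
s=manip.observe(); print(s)
for n in("top","side"):
    cv2.imwrite(f"pics/{n}0.png",eyes.capture(n))
    p=eyes.camera_params(n);print(n,p)
print(eyes.camera_params("wrist"))
E
```

```text
{'time': 0.0, 'joint_positions': array([ 8.91883467e+01,  2.20892931e+01,  3.78434320e-01, -2.82185662e-02,
       -6.84113546e+01, -1.48166193e+01]), 'joint_vel': array([-0.00688825,  0.01654577,  0.03701622,  0.06406901,  0.11230134,
       -0.01029462]), 'joint_efforts': array([-5.59770751e-05, -3.90669858e+01,  1.87403512e+01,  4.21979383e+00,
        1.09448718e-02, -1.98202406e-04]), 'position': array([0.16819432, 0.60130481, 0.22146789]), 'tcp_rot': array([ 1.79875144e+02, -5.90866093e-03, -1.56386769e+01]), 'wrist_force': array([0.5173208 , 0.01330423, 0.57826001]), 'torque': array([-0.0244765 ,  0.01502621,  0.00803492]), 'grasp_force': 0.0, 'width': 0.9960525533760135}
top {'camera_matrix': array([[369.72770058,   0.        , 315.76029201],
       [  0.        , 369.72770058, 196.70984356],
       [  0.        ,   0.        ,   1.        ]]), 'distortion': array([-0.01995113,  0.        ,  0.        ,  0.        ,  0.        ]), 'world_from_camera': array([[-0.01719159, -0.9967249 ,  0.07901855,  0.44709679],
       [-0.99930335,  0.01451014, -0.0343843 , -0.2981362 ],
    
[... 559 characters left out ...]
55, -0.87072663,  0.92992963],
       [ 0.        ,  0.        ,  0.        ,  1.        ]])}
{'camera_matrix': array([[298.32848615,   0.        , 316.70893163],
       [  0.        , 298.32848615, 203.69674976],
       [  0.        ,   0.        ,   1.        ]]), 'distortion': array([0.01162547, 0.        , 0.        , 0.        , 0.        ]), 'mount': array([[ 4.90195896e-04, -9.68513014e-01, -2.48962450e-01,
         6.92077145e-02],
       [ 9.99999847e-01,  4.10522364e-04,  3.71941907e-04,
        -9.86948734e-05],
       [-2.58025923e-04, -2.48962594e-01,  9.68513067e-01,
        -1.62030181e-01],
       [ 0.00000000e+00,  0.00000000e+00,  0.00000000e+00,
         1.00000000e+00]])}
```

View pics/top0.png

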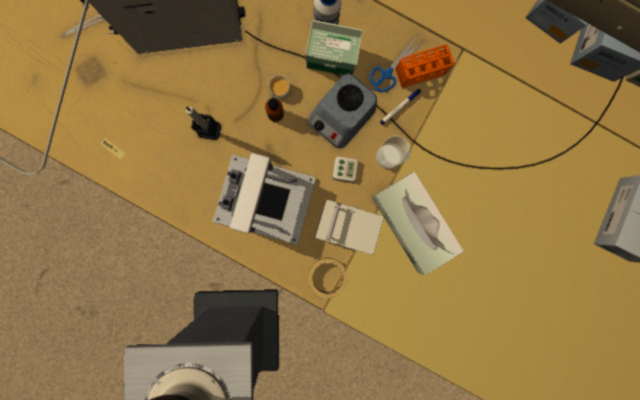

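View pics/side0.png

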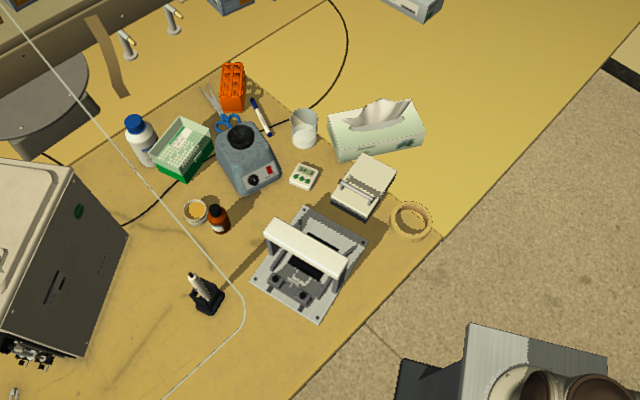

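The top view shows the reader centred near px (266,198), with its front step facing right. The case is near (350,227), with its bar towards the reader. The timer (345,168), beaker (393,152) and tape (327,278) are close by. I'll enlarge this area.

```bash
python3 - <<'E'
import cv2
a=cv2.imread("pics/top0.png")[140:310,205:405]
cv2.imwrite("pics/c1.png",cv2.resize(a,None,fx=4,fy=3.5,interpolation=cv2.INTER_CUBIC) if 0 else cv2.resize(a,(706,600),interpolation=cv2.INTER_CUBIC))
b=cv2.imread("pics/side0.png")[140:330,240:440]
cv2.imwrite("pics/c2.png",cv2.resize(b,(630,598),interpolation=cv2.INTER_CUBIC))
E
```

```text
(no output)
```

View pics/c1.png

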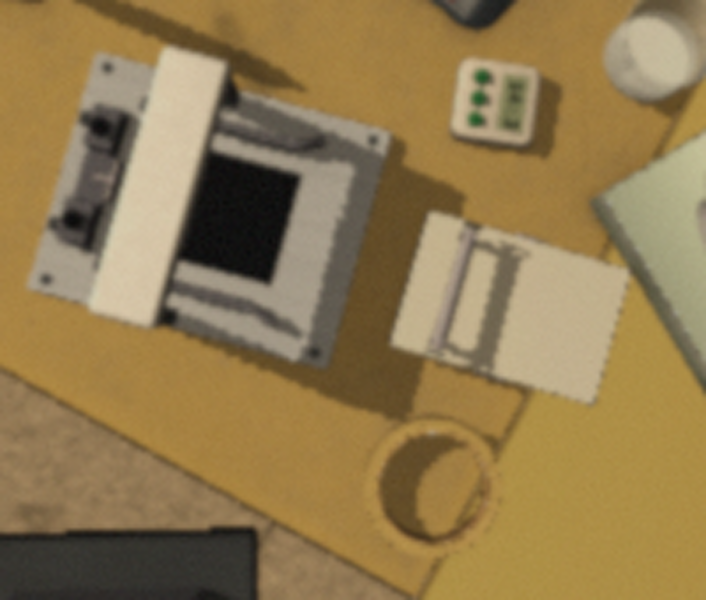

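View pics/c2.png

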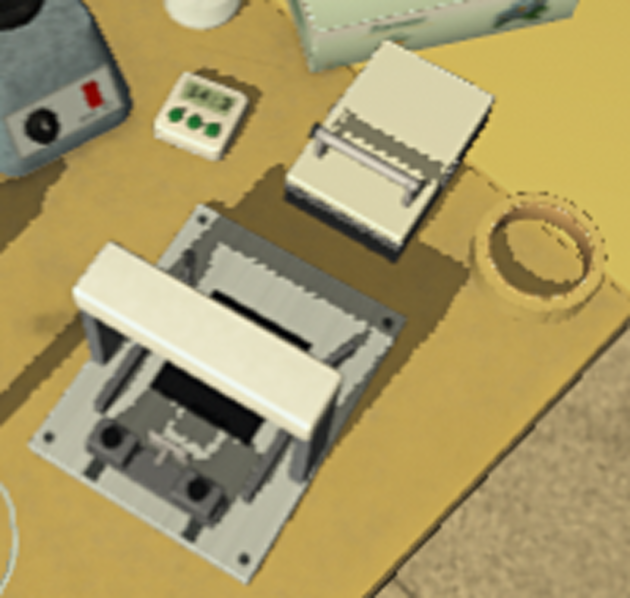

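```bash
cat >h.py <<'E'
import numpy as np, cv2
from scipy.optimize import least_squares
from scipy.spatial.transform import Rotation as R
from bench import manip, eyes
def proj(P,cam,tcp=None):
    c=eyes.camera_params(cam)
    if cam=="wrist":
        T=np.eye(4);T[:3,:3]=R.from_euler("xyz",tcp["tcp_rot"],degrees=True).as_matrix();T[:3,3]=tcp["position"];W=T@c["mount"]
    else: W=c["world_from_camera"]
    V=np.linalg.inv(W); r,_=cv2.Rodrigues(V[:3,:3])
    return cv2.projectPoints(np.array(P,float).reshape(-1,1,3),r,V[:3,3].copy(),c["camera_matrix"],c["distortion"])[0][:,0]
def place(p,L):
    a=p[2];L=np.array(L,float);return np.c_[p[0]+L[:,0]*np.cos(a)-L[:,1]*np.sin(a),p[1]+L[:,0]*np.sin(a)+L[:,1]*np.cos(a),L[:,2]]
def fit(obs,p0):  # obs: list of (cam, local pts, pixels, tcp)
    f=lambda p:np.concatenate([(proj(place(p,L),c,t)-np.array(px)).ravel() for c,L,px,t in obs])
    r=least_squares(f,p0); return r.x,f(r.x).reshape(-1,2)
E
python3 - <<'E'
from h import *
c1=lambda l:[(x/3.53+204.9,y/3.53+139.9) for x,y in l]
c2=lambda l:[(x/3.15+239.8,y/3.15+139.8) for x,y in l]
B=.012;H=.042
rf=[(0,-.09,B),(0,.09,B),(.225,-.09,B),(.225,.09,B)]
r,e=fit([("top",rf,c1([(390,132),(327,366),(97,55),(30,288)]),None),("side",rf,c2([(205,207),(406,318),(35,445),(248,580)]),None)],[.4,-.15,1.3])
print("reader",r[:2],np.degrees(r[2]));print(e.round(1).tolist())
cl=[(.075,-.05,H),(.075,.05,H),(-.075,-.05,H),(-.075,.05,H),(.045,-.042,.072),(.045,.042,.072)]
r2,e=fit([("top",cl,c1([(430,212),(391,345),(630,268),(595,403),(471,228),(436,350)]),None),("side",cl[2:],c2([(387,42),(494,97),(316,133),(418,190)]),None)],[.4,-.4,1.3])
print("case",r2[:2],np.degrees(r2[2]));print(e.round(1).tolist())
a=r[2];M=np.array([[np.cos(a),np.sin(a)],[-np.sin(a),np.cos(a)]])
print("case in reader",M@(r2[:2]-r[:2]), "bar",place(r2,[(.045,0,.07)]))
np.save("r.npy",r);np.save("c.npy",r2)
for n,q,s in (("tape",(430/3.53+205,488/3.53+140),.02),("timer",(495/3.53+205,103/3.53+140),.02),("beaker",(650/3.53+205,60/3.53+140),.05)):
    g=least_squares(lambda p:proj([[p[0],p[1],s]],"top")[0]-q,[.4,-.3]).x; print(n,g,M@(g-r[:2]))
E
```

```text
reader [ 0.48432895 -0.30711505] 73.96387140243279
[[0.5, 0.8], [-0.0, 2.1], [-0.5, -0.2], [-1.3, 1.2], [-1.7, -2.0], [0.6, -0.8], [-2.3, -0.4], [0.3, 0.4]]
case [ 0.44210928 -0.41184501] 72.62017428403915
[[-0.8, -0.3], [-1.0, 0.7], [0.0, 0.9], [-0.8, 1.3], [-0.6, 1.0], [-0.4, -0.0], [-1.4, -1.8], [0.0, -0.7], [-0.1, -0.9], [-0.8, -1.6]]
case in reader [-0.11231759  0.01164584] bar [[ 0.45555099 -0.36889946  0.07      ]]
tape [ 0.31552963 -0.35492646] [-0.09258067  0.14902336]
timer [ 0.59189888 -0.40789279] [-0.06714075 -0.13122333]
beaker [ 0.61692187 -0.51599538] [-0.16412439 -0.18513525]
```

```bash
python3 - <<'E'
from h import *
for t,s in (((42,160),(243,305)),((203,128),(203,295))):
    g=least_squares(lambda p:np.r_[proj([p],"top")[0]-t,proj([p],"side")[0]-s],[.5,.2,.1]);print(g.x,g.fun)
E
```

```text
[0.52991732 0.0374281  0.48329542] [ 0.43772705  5.99400137 -4.66922665 -1.38318624]
[ 0.70139284 -0.05056015  0.04895432] [-0.16874638 -2.27385389  1.81515001  0.59662971]
```

```bash
python3 -m creep '[[0.1,0.048,0.037,-0.03,0,0,0],[0.1,0.096,0.074,-0.03,0,0,0],[0.1,0.144,0.111,-0.03,0,0,0],[0.1,0.192,0.148,-0.03,0,0,0],[0.1,0.24,0.185,-0.03,0,0,0],[0.1,0.288,0.222,-0.03,0,0,0],[0.1,0.336,0.259,-0.03,0,0,0],[0.1,0.384,0.296,-0.03,0,0,0],[0.1,0.43,0.335,-0.03,0,0,0],[0.1,0.43,0.335,-0.03,0,0,0]]'
```

```text
time: 1.35
position: [0.4934, 0.1601, 0.2518]
tcp_rot: [179.9, 0.1, -16.0]
wrist_force: [-0.4, -0.2, -0.5]
width: 0.897
grasp_force: 0.0
```

```bash
python3 - <<'E'
from h import *
a=eyes.capture("side");b=eyes.capture("top")
cv2.imwrite("pics/m.png",cv2.resize(np.hstack([a,b]),(800,250),interpolation=cv2.INTER_AREA))
E
```

```text
(no output)
```

View pics/m.png

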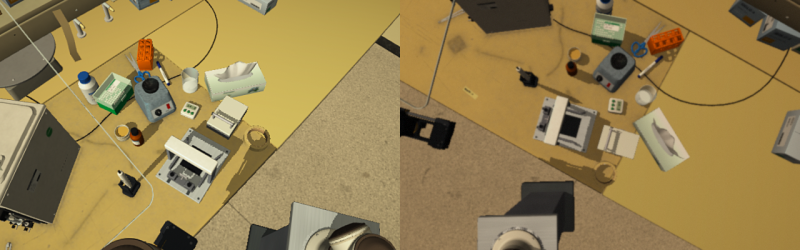

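The arm is at the left edge of both views, with the reader and case undisturbed. I'll check whether the white line lies on the bench.

```bash
python3 - <<'E'
from h import *
for s in ((100,110),(160,185),(243,285),(243,310),(200,345)):
    for z in (0,.3):
        g=least_squares(lambda p:proj([[p[0],p[1],z]],"side")[0]-s,[.6,0]).x;print(s,z,g.round(3),proj([[*g,z]],"top")[0].round())
E
```

```text
(100, 110) 0 [ 1.203 -0.467] [360. -46.]
(100, 110) 0.3 [ 0.953 -0.274] [287. -40.]
(160, 185) 0 [ 0.932 -0.291] [298.  46.]
(160, 185) 0.3 [ 0.77  -0.154] [223.  52.]
(243, 285) 0 [ 0.644 -0.106] [229. 152.]
(243, 285) 0.3 [ 0.575 -0.03 ] [153. 157.]
(243, 310) 0 [ 0.625 -0.054] [209. 159.]
(243, 310) 0.3 [0.562 0.006] [133. 165.]
(200, 345) 0 [0.687 0.04 ] [173. 137.]
(200, 345) 0.3 [0.603 0.069] [ 98. 142.]
```

```bash
python3 - <<'E'
from h import *
for t in ((84,5),(62,100),(45,160),(30,171),(3,158)):
    for z in np.arange(.2,.75,.1):
        g=least_squares(lambda p:proj([[p[0],p[1],z]],"top")[0]-t,[.6,0]).x;print(t,z.round(1),g.round(2),proj([[*g,z]],"side")[0].round())
E
```

```text
(84, 5) 0.2 [0.93 0.16] [ 11. 355.]
(84, 5) 0.3 [0.86 0.1 ] [ 28. 316.]
(84, 5) 0.4 [0.8  0.04] [ 51. 267.]
(84, 5) 0.5 [ 0.74 -0.02] [ 82. 203.]
(84, 5) 0.6 [ 0.67 -0.08] [124. 118.]
(84, 5) 0.7 [ 0.61 -0.14] [184.   2.]
(62, 100) 0.2 [0.72 0.2 ] [113. 420.]
(62, 100) 0.3 [0.68 0.14] [128. 377.]
(62, 100) 0.4 [0.65 0.07] [149. 321.]
(62, 100) 0.5 [0.61 0.  ] [175. 250.]
(62, 100) 0.6 [ 0.58 -0.06] [211. 155.]
(62, 100) 0.7 [ 0.54 -0.13] [260.  27.]
(45, 160) 0.2 [0.59 0.23] [181. 469.]
(45, 160) 0.3 [0.57 0.16] [195. 422.]
(45, 160) 0.4 [0.55 0.09] [213. 362.]
(45, 160) 0.5 [0.53 0.02] [237. 285.]
(45, 160) 0.6 [ 0.52 -0.05] [268. 183.]
(45, 160) 0.7 [ 0.5  -0.12] [310.  46.]
(30, 171) 0.2 [0.57 0.26] [188. 497.]
(30, 171) 0.3 [0.55 0.19] [202. 448.]
(30, 171) 0.4 [0.54 0.11] [220. 385.]
(30, 171) 0.5 [0.52 0.04] [243. 305.]
(30, 171) 0.6 [ 0.5  -0.03] [274. 199.]
(30, 171) 0.7 [ 0.49 -0.11] [316.  57.]
(3, 158) 0.2 [0.6  0.32] [154. 535.]
(3, 158) 0.3 [0.58 0.24] [169. 484.]
(3, 158) 0.4 [0.56 0.16] [189. 419.]
(3, 158) 0.5 [0.54 0.08] [215. 334.]
(3, 158) 0.6 [ 0.52 -0.01] [249. 222.]
(3, 158) 0.7 [ 0.5  -0.09] [296.  73.]
```

The line is a hose hanging at z≈0.5 near (0.53,0.03). I'll pass it at a smaller radius.

```bash
python3 -m creep '[[0.1,-0.045,0.012,0,0,0,0],[0.1,-0.085,0.03,0,0,0,0],[0.1,-0.075,0.085,0,0,0,0],[0.1,-0.06,0.135,0,0,0,0],[0.1,-0.04,0.185,0,0,0,0],[0.1,-0.025,0.24,0,0,0,0],[0.1,-0.005,0.295,0,0,0,0],[0.1,0.015,0.345,0,0,0,0],[0.1,0.04,0.395,0,0,0,0],[0.1,0.065,0.44,0,0,0,0]]' && python3 -m creep '[[0.1,0.025,0.04,0.03,0,0,0],[0.1,0.042,0.08,0.08,0,0,0],[0.1,0.042,0.08,0.08,0,0,0]]'
python3 - <<'E'
from h import *
s=manip.observe();print(s["position"],s["tcp_rot"])
a=eyes.capture("wrist");cv2.imwrite("pics/w1.png",a)
E
```

```text
time: 2.7
position: [0.4369, -0.2782, 0.2527]
tcp_rot: [-180.0, -0.0, -15.5]
wrist_force: [0.2, 0.8, 0.7]
width: 0.903
grasp_force: 0.0
time: 3.08
position: [0.4537, -0.3654, 0.1675]
tcp_rot: [-179.9, 0.5, -15.7]
wrist_force: [0.1, 0.3, -0.3]
width: 0.904
grasp_force: 0.0
[ 0.45373929 -0.36541241  0.16745959] [-179.87000169    0.53954375  -15.68792396]
```

View pics/w1.png

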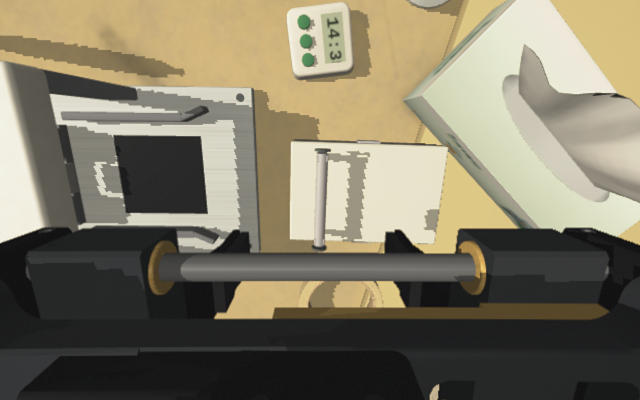

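The wrist view shows the bar from px (322,152) to (319,246), with lid corners at (291,141), (447,147), (290,240) and (437,243). The reader's front edge runs from (253,88) to (258,248).

```bash
python3 - <<'E'
from h import *
t=dict(position=[0.45374,-0.36541,0.16746],tcp_rot=[-179.87,.54,-15.69])
H=.042;B=.012
cl=[(.075,-.05,H),(.075,.05,H),(-.075,-.05,H),(-.075,.05,H),(.045,-.042,.07),(.045,.042,.07)]
c,e=fit([("wrist",cl,[(291,141),(290,240),(447,147),(437,243),(322,152),(319,246)],t)],np.load("c.npy"))
print("case",c[:2],np.degrees(c[2]),e.round(1).tolist())
# reader: corner + point on edge (slide along y unknown)
px=np.array([(253,88),(258,248)])
def f(p):
    q=proj(place(p[:3],[(0,-.09,B),(0,p[3],B)]),"wrist",t)-px
    return q.ravel()
g=least_squares(f,[*np.load("r.npy"),.05]);r=g.x[:3]
print("reader",r[:2],np.degrees(r[2]),g.x[3],g.fun)
a=r[2];M=np.array([[np.cos(a),np.sin(a)],[-np.sin(a),np.cos(a)]])
print("case in reader",M@(c[:2]-r[:2]),"bar",place(c,[(.045,0,.07)]))
np.save("rw.npy",r);np.save("cw.npy",c)
print(proj([[*t["position"]]],"wrist",t))
E
```

```text
case [ 0.44364824 -0.41273192] 72.86587501454662 [[-1.0, 0.3], [-0.2, 0.4], [2.1, -1.7], [-1.5, 1.1], [0.1, 1.5], [0.3, -1.5]]
reader [ 0.48608638 -0.30624865] 73.0588403427495 0.08160965387760531 [-5.68434189e-14  4.26325641e-14  0.00000000e+00  2.84217094e-14]
case in reader [-0.1142284   0.00956841] bar [[ 0.45690567 -0.36972912  0.07      ]]
[[316.74563523 249.42256696]]
```

```bash
python3 -m creep '[[0.3,0.004,0.003,0.03,0,0,0.026],[0.3,0.004,0.003,0.06,0,0,0.026],[0.3,0.004,0.003,0.09,0,0,0.026],[0.3,0.004,0.003,0.105,0,0,0.026],[0.3,0.004,0.003,0.115,0,0,0.026],[0.3,0.004,0.003,0.115,0,0,0.026]]' && python3 -m creep '[[1,0,0,0,0,0,0],[1,0,0,0,0,0,0],[1,0,0,0,0,0,0],[1,0,0,0,0,0,0],[1,0,0,0,0,0,0],[1,0,0,0,0,0,0]]' 20
```

```text
time: 3.88
position: [0.4587, -0.3698, 0.058]
tcp_rot: [180.0, -0.0, -17.1]
wrist_force: [0.2, 0.5, 0.5]
width: 0.7
grasp_force: 0.0
time: 4.62
position: [0.4582, -0.3701, 0.0575]
tcp_rot: [-180.0, 0.0, -17.1]
wrist_force: [0.3, -0.1, 0.0]
width: 0.106
grasp_force: 20.2
```

```bash
python3 -m creep '[[1,0,0.002,-0.004,0.035,0,0],[1,0,0.004,-0.008,0.07,0,0],[1,0,0.007,-0.012,0.105,0,0],[1,0,0.009,-0.017,0.14,0,0],[1,0,0.009,-0.017,0.14,0,0],[1,0,0.009,-0.017,0.14,0,0]]'
python3 - <<'E'
from h import *
s=manip.observe();print(s["position"],s["tcp_rot"])
a=eyes.capture("side");cv2.imwrite("pics/s2.png",cv2.resize(a[120:320,230:450],(660,600),interpolation=cv2.INTER_CUBIC))
E
```

```text
time: 5.38
position: [0.455, -0.3785, 0.0737]
tcp_rot: [-172.0, 0.1, -17.1]
wrist_force: [-0.2, -1.1, -4.0]
width: 0.107
grasp_force: 20.0
[ 0.45495731 -0.37845612  0.07368522] [-1.71990191e+02  8.83654853e-02 -1.71279350e+01]
```

View pics/s2.png

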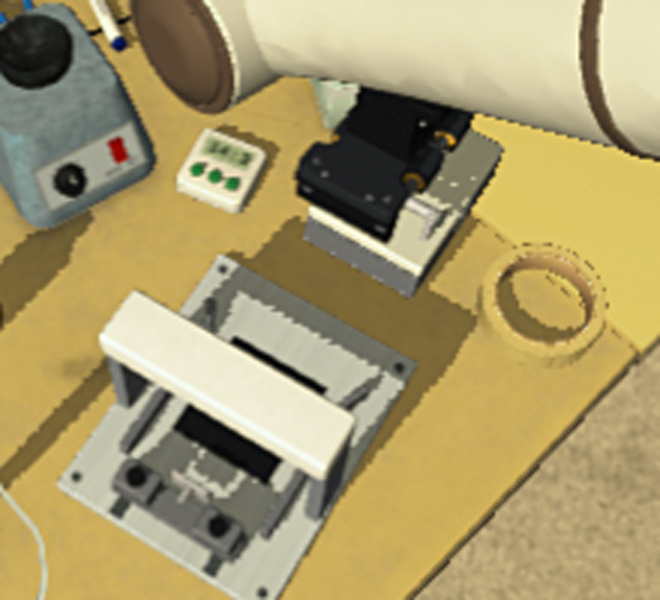

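The nose is up and the rear edge is still on the bench, with the reader and bystanders untouched. Next I drag it forward and centre it.

```bash
python3 -m creep '[[1,0.002,-0.006,0.001,0,0,-0.003],[1,0.004,-0.012,0.002,0,0,-0.006],[1,0.006,-0.018,0.003,0,0,-0.01],[1,0.008,-0.025,0.004,0,0,-0.012],[1,0.010,-0.032,0.005,0,0,-0.012],[1,0.010,-0.038,0.0055,0,0,-0.012],[1,0.010,-0.045,0.0065,0,0,-0.012],[1,0.010,-0.052,0.0075,0,0,-0.012],[1,0.010,-0.058,0.008,0,0,-0.012],[1,0.010,-0.058,0.008,0,0,-0.012]]'
python3 - <<'E'
from h import *
s=manip.observe();print(s["position"],s["tcp_rot"])
a=eyes.capture("side");w=eyes.capture("wrist");
cv2.imwrite("pics/s3.png",np.hstack([cv2.resize(a[150:310,240:440],(500,400),interpolation=cv2.INTER_CUBIC),w[0:300,150:450][:, :].copy() if 0 else cv2.resize(w[50:350,100:325],(300,400))]))
E
```

```text
time: 6.68
position: [0.4826, -0.325, 0.075]
tcp_rot: [-171.9, -0.1, -16.4]
wrist_force: [-0.6, 0.8, -1.5]
width: 0.103
grasp_force: 20.0
[ 0.48263076 -0.32499136  0.07496273] [-1.71947534e+02 -1.05859732e-01 -1.64052805e+01]
```

View pics/s3.png

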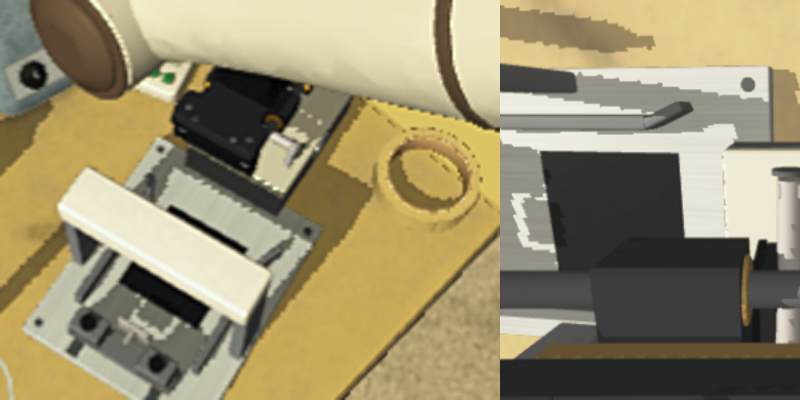

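The nose is over the base front, with the lid's leading right corner at wrist px (267,156) and the base corner at (304,101). I'll check the lateral fit.

```bash
python3 - <<'E'
from h import *
t=dict(position=[0.48263,-.32499,.07496],tcp_rot=[-171.9475,-.106,-16.405])
w=lambda q,z:least_squares(lambda p:proj([[p[0],p[1],z]],"wrist",t)[0]-q,[.5,-.3]).x
a=w((267,156.5),.062);b=w((304,101),.012)
h=np.radians(73.5);M=np.array([[np.cos(h),np.sin(h)],[-np.sin(h),np.cos(h)]])
print(a,b,"corner rel. reader corner",M@(a-b),"bar rel",M@(np.array(t["position"][:2])-b))
E
```

```text
[ 0.54164041 -0.30918701] [ 0.57161355 -0.33217844] corner rel. reader corner [0.0135318  0.03526876] bar rel [-0.01838028  0.08736081]
```

```bash
python3 -m creep '[[1,-0.001,0,0.001,-0.0,0,0],[1,-0.0025,0,0.001,-0.0,0,0],[1,-0.0025,-0.001,0.003,-0.02,0,0],[1,-0.0025,-0.0015,0.005,-0.04,0,0],[1,-0.0025,-0.0023,0.0075,-0.06,0,0],[1,-0.0025,-0.0023,0.0075,-0.06,0,0],[1,-0.0025,-0.0023,0.0075,-0.06,0,0]]'
```

```text
time: 7.65
position: [0.4811, -0.3221, 0.0681]
tcp_rot: [-175.4, -0.1, -16.4]
wrist_force: [-0.7, -0.4, 1.3]
width: 0.107
grasp_force: 20.0
```

```bash
python3 -m creep '[[0.9,0,0,0,0,0,0],[0.7,0,0,0,0,0,0],[0.4,0,0,0,0,0,0],[0.4,0,0,0,0,0,0],[0.4,0,0,-0.03,0,0,0],[0.4,0,0,-0.07,0,0,0],[0.4,0,-0.005,-0.1,-0.04,0,0],[0.4,0,-0.009,-0.12,-0.08,0,0],[0.4,0,-0.009,-0.12,-0.08,0,0]]'
python3 - <<'E'
from h import *
s=manip.observe();print(s["position"],s["tcp_rot"],s["joint_positions"])
c1=lambda l:[(x/3.53+204.9,y/3.53+139.9) for x,y in l]
r=np.load("r.npy");a=r[2];M=np.array([[np.cos(a),np.sin(a)],[-np.sin(a),np.cos(a)]])
for z in (.05,.09):
  for q in ((375.,197.),(425.,273.),(462,248)):
    g=least_squares(lambda p:proj([[p[0],p[1],z]],"top")[0]-q,[.5,-.5]).x;print(z,g,M@(g-r[:2]))
for z in (0.,.06,.09,.12):
  for q in ((328,140),(330,160)):
    g=least_squares(lambda p:proj([[p[0],p[1],z]],"side")[0]-q,[.5,-.5]).x;print("side",q,z,g)
cv2.imwrite("pics/w4.png",eyes.capture("wrist"))
E
```

```text
time: 8.78
position: [0.4814, -0.322, 0.1894]
tcp_rot: [-180.0, -0.3, -16.4]
wrist_force: [0.1, -0.2, -0.4]
width: 0.596
grasp_force: 0.0
[ 0.48135203 -0.3220198   0.18940831] [-179.99617818   -0.28856646  -16.35418319] [-1.77707773e+01  1.89301810e+01 -9.22793197e+00 -1.24587141e-02
 -6.15535038e+01  9.14225107e+01]
0.05 [ 0.5165307  -0.47711958] [-0.15449374 -0.07791135]
0.05 [ 0.32685845 -0.59574625] [-0.32090009  0.07161048]
0.05 [ 0.38605924 -0.69153315] [-0.39660587 -0.01174717]
0.09 [ 0.51348418 -0.46926641] [-0.14778774 -0.07281399]
0.09 [ 0.33213409 -0.58268815] [-0.30689275  0.07014734]
0.09 [ 0.38873736 -0.67427226] [-0.37927682 -0.00955287]
side (328, 140) 0.0 [ 0.5622982  -0.53953639]
side (330, 160) 0.0 [ 0.54136557 -0.47918546]
side (328, 140) 0.06 [ 0.55364985 -0.4962501 ]
side (330, 160) 0.06 [ 0.53406782 -0.43979307]
side (328, 140) 0.09 [ 0.54932568 -0.47460696]
side (330, 160) 0.09 [ 0.53041895 -0.42009688]
side (328, 140) 0.12 [ 0.54500151 -0.45296381]
side (330, 160) 0.12 [ 0.52677007 -0.40040068]
```

View pics/w4.png

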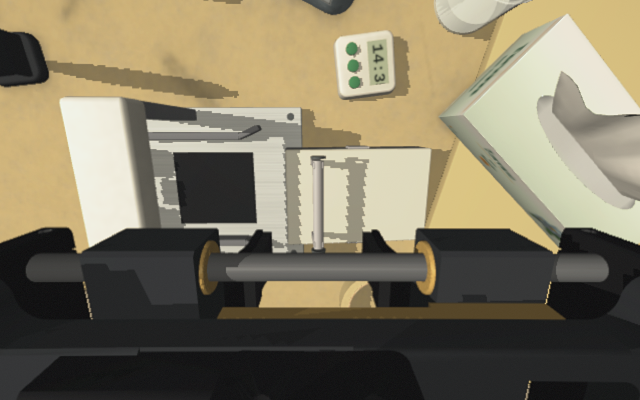

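The nose rests on the step and the rear is on the bench. The box corner at px (441,117) is close to where the gripper will stand, so I need its height.

```bash
python3 - <<'E'
from h import *
t=dict(position=[0.48135,-.32202,.18941],tcp_rot=[-179.996,-.289,-16.354])
t1=dict(position=[0.45374,-0.36541,0.16746],tcp_rot=[-179.87,.54,-15.69])
for tq in ((374,196.5),):
    g=least_squares(lambda p:np.r_[proj([p],"top")[0]-tq,proj([p],"wrist",t)[0]-(441,117),proj([p],"wrist",t1)[0]-(404,101)],[.5,-.45,.08]);print(g.x,g.fun.round(1))
    r=np.load("r.npy");a=r[2];M=np.array([[np.cos(a),np.sin(a)],[-np.sin(a),np.cos(a)]]);print(M@(g.x[:2]-r[:2]))
# case from wrist now: lid corners right, lead/rear at tilt 4.6deg
w=lambda q,z:least_squares(lambda p:proj([[p[0],p[1],z]],"wrist",t)[0]-q,[.5,-.3]).x
b=w((298,108),.012);h=np.radians(73.5);M=np.array([[np.cos(h),np.sin(h)],[-np.sin(h),np.cos(h)]])
for q,z in (((288,148),.054),((431,149),.042),((318,159),.08),((318,250),.08)): print(q,M@(w(q,z)-b)-[0,.09])
print("reader origin",b+M.T@[0,.09],"TCP in reader",M@(np.array(t["position"][:2])-b)-[0,.09])
E
```

```text
[ 5.19604667e-01 -4.79220116e-01 -4.72017274e-04] [-1.9  0.8 -0.5 -0.   1.1 -0.4]
[-0.15566338 -0.08144596]
(288, 148) [ 0.00778735 -0.04986533]
(431, 149) [-0.13718737 -0.04846375]
(318, 159) [-0.02161073 -0.0417773 ]
(318, 250) [-0.0219726   0.04660253]
reader origin [ 0.48712656 -0.30225605] TCP in reader [-2.05906955e-02 -7.45828099e-05]
```

The corner at px (441,117) is the box's bottom corner, at reader (-0.156,-0.081). I'll stand the gripper behind the case turned 45° to clear the box, then square up later.

```bash
python3 -m creep '[[1,-0.001,0.03,-0.01,0,0,0.16],[1,-0.002,0.06,-0.01,0,0,0.32],[1,-0.003,0.09,-0.01,0,0,0.48],[1,-0.004,0.12,-0.01,0,0,0.64],[1,-0.004,0.145,-0.01,0,0,0.785],[1,-0.004,0.145,-0.01,0,0,0.785],[1,-0.004,0.145,0.04,0,0,0.785],[1,-0.004,0.145,0.08,0,0,0.785],[1,-0.004,0.145,0.10,0,0,0.785],[1,-0.004,0.145,0.10,0,0,0.785]]' 20
python3 - <<'E'
from h import *
s=manip.observe();print(s["position"],s["tcp_rot"],s["joint_positions"].round(1))
b=eyes.capture("side");a=eyes.capture("top");
cv2.imwrite("pics/x.png",np.hstack([cv2.resize(b[110:310,240:440],(400,400)),cv2.resize(a[140:300,230:390],(400,400))]))
E
```

```text
time: 10.07
position: [0.4345, -0.4588, 0.0851]
tcp_rot: [179.9, 0.3, -61.3]
wrist_force: [0.5, -0.1, -0.1]
width: 0.005
grasp_force: 0.0
[ 0.43450071 -0.45876222  0.08511549] [179.93593026   0.25934614 -61.3381096 ] [-31.9  29.7  -8.2  -0.1 -52.3  60.7]
```

View pics/x.png

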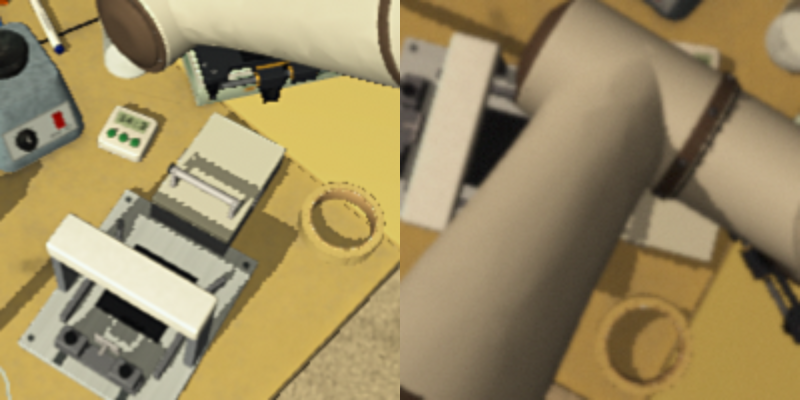

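The case sits with its nose on the step, well lined up between the guides. The gripper stands behind it, clear of the box. Next I go down and push gently.

```bash
python3 -m creep '[[1,0,0,0.03,0,0,0],[1,0,0,0.055,0,0,0],[1,0,0,0.055,0,0,0]]' && python3 -m creep '[[1,-0.003,-0.003,0,0,0,0],[1,-0.006,-0.006,0,0,0,0],[1,-0.009,-0.009,0,0,0,0],[1,-0.012,-0.012,0,0,0,0],[1,-0.015,-0.015,0,0,0,0],[1,-0.018,-0.018,0,0,0,0]]'
```

```text
time: 10.55
position: [0.4354, -0.4598, 0.0323]
tcp_rot: [-180.0, 0.1, -61.4]
wrist_force: [-0.1, 0.6, -0.2]
width: 0.003
grasp_force: 0.0
time: 11.3
position: [0.4435, -0.4367, 0.0337]
tcp_rot: [-179.9, -0.2, -61.4]
wrist_force: [-2.3, -4.9, 2.7]
width: 0.006
grasp_force: 2.6
```

```bash
python3 -m creep '[[1,-0.004,-0.004,0,0,0,0],[1,-0.008,-0.008,0,0,0,0],[1,-0.012,-0.012,0,0,0,0],[1,-0.016,-0.016,0,0,0,0],[1,-0.02,-0.02,0,0,0,0],[1,-0.024,-0.024,0,0,0,0],[1,-0.024,-0.024,0,0,0,0]]'
python3 - <<'E'
from h import *
s=manip.observe();print(s["position"],s["wrist_force"],s["joint_positions"].round(1))
for n in("side","top"):cv2.imwrite(f"pics/{n}5.png",eyes.capture(n))
r=[.487,-.302,np.radians(73.5)];M=np.array([[np.cos(r[2]),np.sin(r[2])],[-np.sin(r[2]),np.cos(r[2])]]);print(M@(s["position"][:2]-r[:2]))
E
```

```text
time: 12.18
position: [0.453, -0.4033, 0.0333]
tcp_rot: [-179.9, -0.1, -61.4]
wrist_force: [-1.1, -2.8, 2.1]
width: 0.005
grasp_force: 1.5
[ 0.45300964 -0.40331139  0.03331294] [-1.11876845 -2.83196435  2.0740395 ] [-26.4  31.2 -15.   -0.  -43.7  55. ]
[-0.10679314  0.00381664]
```

```bash
python3 -m creep '[[1,-0.004,-0.004,0,0,0,0],[1,-0.008,-0.008,0,0,0,0],[1,-0.012,-0.012,0,0,0,0],[1,-0.012,-0.012,0,0,0,0]]' && python3 -m creep '[[1,0.005,0.005,0,0,0,0],[1,0.005,0.005,0,0,0,0.16],[0.8,0.005,0.005,0,0,0,0.32],[0.6,0.005,0.005,0,0,0,0.48],[0.5,0.005,0.005,0,0,0,0.64],[0.5,0.005,0.005,0,0,0,0.785],[0.5,0.005,0.005,0,0,0,0.785]]'
python3 -c "
from h import *
print(manip.observe()['wrist_force'])"
```

```text
time: 12.78
position: [0.4573, -0.3872, 0.033]
tcp_rot: [-180.0, -0.1, -61.4]
wrist_force: [-0.6, -3.9, 2.3]
width: 0.008
grasp_force: 2.0
time: 13.65
position: [0.4549, -0.3934, 0.0321]
tcp_rot: [180.0, 0.1, -106.3]
wrist_force: [-0.0, 0.1, 0.5]
width: 0.461
grasp_force: 0.0
[-0.04671214  0.06326406  0.4890865 ]
```

```bash
python3 -m creep '[[0.5,-0.006,-0.004,0,0,0,0],[0.5,-0.012,-0.004,0,0,0,0],[0.5,-0.016,-0.004,0,0,0,0],[0.5,-0.02,-0.004,0,0,0,0],[0.5,-0.024,-0.004,0,0,0,0],[0.5,-0.028,-0.004,0,0,0,0],[0.5,-0.032,-0.004,0,0,0,0],[0.5,-0.036,-0.004,0,0,0,0],[0.5,-0.04,-0.004,0,0,0,0],[0.5,-0.04,-0.004,0,0,0,0]]'; python3 -c "
from h import *
s=manip.observe();print(s['torque'])"
```

```text
time: 14.9
position: [0.4708, -0.3561, 0.033]
tcp_rot: [-179.9, 0.0, -106.4]
wrist_force: [-0.7, 0.0, 0.0]
width: 0.498
grasp_force: 0.0
[ 0.04251519 -0.07695755 -0.0002783 ]
```

```bash
python3 -m creep '[[0.5,-0.004,0,0,0,0,0],[0.5,-0.008,0,0,0,0,0],[0.5,-0.012,0,0,0,0,0],[0.5,-0.016,0,0,0,0,0],[0.5,-0.02,0,0,0,0,0]]'; python3 -m creep '[[0.5,-0.004,0,0,0,0,0],[0.5,-0.008,0,0,0,0,0],[0.5,-0.012,0,0,0,0,0],[0.5,-0.016,0,0,0,0,0]]'
```

```text
time: 15.52
position: [0.4764, -0.3373, 0.033]
tcp_rot: [-179.9, -0.0, -106.4]
wrist_force: [-0.5, -3.6, -0.0]
width: 0.501
grasp_force: 1.5
time: 16.02
position: [0.4809, -0.322, 0.033]
tcp_rot: [-179.9, -0.0, -106.4]
wrist_force: [-0.2, -3.3, 0.3]
width: 0.498
grasp_force: 1.6
```

```bash
python3 -m creep '[[0.5,-0.003,0,0,0,0,0],[0.5,-0.006,0,0,0,0,0],[0.5,-0.009,0,0,0,0,0],[0.5,-0.012,0,0,0,0,0],[0.5,-0.015,0,0,0,0,0],[0.5,-0.018,0,0,0,0,0]]'; for i in 1 2; do python3 -m creep '[[0.5,-0.001,0,0,0,0,0],[0.5,-0.002,0,0,0,0,0],[0.5,-0.003,0,0,0,0,0]]' | grep -E "pos|force"; done
```

```text
time: 16.77
position: [0.4859, -0.3048, 0.033]
tcp_rot: [-179.9, -0.0, -106.4]
wrist_force: [-1.0, -3.1, 0.8]
width: 0.495
grasp_force: 1.9
position: [0.4867, -0.3021, 0.033]
wrist_force: [-1.5, -3.1, 2.1]
grasp_force: 2.0
position: [0.4876, -0.2991, 0.033]
wrist_force: [-1.3, -4.7, 2.2]
grasp_force: 2.1
```

```bash
for i in 1 2 3; do python3 -m creep '[[0.5,-0.001,0,0,0,0,0],[0.5,-0.002,0,0,0,0,0]]' | grep -E "pos|force"; done
```

```text
position: [0.4882, -0.2972, 0.033]
wrist_force: [-0.2, -4.8, 3.0]
grasp_force: 2.2
position: [0.4887, -0.2953, 0.033]
wrist_force: [-0.7, -3.1, 2.3]
grasp_force: 2.2
position: [0.4893, -0.2934, 0.033]
wrist_force: [-0.7, -3.9, 3.4]
grasp_force: 2.3
```

```bash
for i in 1 2 3 4; do python3 -m creep '[[0.5,-0.001,0,0,0,0,0],[0.5,-0.002,0,0,0,0,0]]' | grep -E "pos|force"; done
```

```text
position: [0.4898, -0.2914, 0.033]
wrist_force: [-1.5, -5.0, 2.7]
grasp_force: 2.4
position: [0.4904, -0.2895, 0.033]
wrist_force: [-1.1, -4.8, 3.6]
grasp_force: 2.4
position: [0.491, -0.2876, 0.033]
wrist_force: [-1.3, -4.8, 3.4]
grasp_force: 2.6
position: [0.4915, -0.2858, 0.033]
wrist_force: [-2.6, -5.1, 2.9]
grasp_force: 2.6
```

```bash
for i in 1 2 3; do python3 -m creep '[[0.5,-0.001,0,0,0,0,0],[0.5,-0.002,0,0,0,0,0]]' | grep -E "pos|force"; done
```

```text
position: [0.4921, -0.2839, 0.033]
wrist_force: [-1.1, -5.3, 4.2]
grasp_force: 2.7
position: [0.4926, -0.282, 0.033]
wrist_force: [-1.6, -5.3, 2.9]
grasp_force: 2.8
position: [0.493, -0.2812, 0.033]
wrist_force: [-2.1, -14.9, 1.2]
grasp_force: 6.8
```

A sharp rise to 15 N marks the solid stop. I'll hold briefly, then back off and up.

```bash
python3 -m creep '[[0.5,0,0,0,0,0,0],[0.5,0,0,0,0,0,0]]'; python3 -m creep '[[0.5,0.004,0,0,0,0,0],[0.5,0.015,0,0,0,0,0],[0.5,0.04,0,0,0,0,0],[0.5,0.045,0,-0.04,0,0,0],[0.5,0.045,0,-0.09,0,0,0],[0.5,0.045,0,-0.14,0,0,0],[0.5,0.045,0,-0.14,0,0,0],[0.5,0.045,0,-0.14,0,0,0]]'
python3 - <<'E'
from h import *
s=manip.observe();a=eyes.capture("wrist");cv2.imwrite("pics/end.png",a)
g=cv2.cvtColor(a,cv2.COLOR_BGR2GRAY).astype(int)
r=[.487,-.302,np.radians(73.5)]
# brightness profile along reader x across rear lid edge and through lid, at several y, lid height .054
for y in (-.04,0,.04):
    xs=np.arange(-.02,.075,.005);p=proj(place(r,[(x,y,.054) for x in xs]),"wrist",s).round().astype(int)
    print(y,[(int(x*1000),int(g[v,u]) if 0<=v<400 and 0<=u<640 else None) for x,(u,v) in zip(xs,p)],p[0],p[-1])
for x in (.045,.06):
    ys=np.arange(-.065,.07,.005);p=proj(place(r,[(x,y,.054) for y in ys]),"wrist",s).round().astype(int)
    print("x",x,[(int(y*1000),int(g[v,u]) if 0<=v<400 and 0<=u<640 else None) for y,(u,v) in zip(ys,p)])
E
```

```text
time: 20.27
position: [0.4931, -0.2813, 0.033]
tcp_rot: [-179.9, -0.1, -106.4]
wrist_force: [-1.7, -10.5, 2.1]
width: 0.499
grasp_force: 5.4
time: 21.28
position: [0.4797, -0.3225, 0.1722]
tcp_rot: [-180.0, 0.1, -106.4]
wrist_force: [0.4, 0.3, -0.5]
width: 0.499
grasp_force: 0.0
-0.04 [(-20, 158), (-15, 144), (-9, 162), (-4, 161), (0, 159), (5, 235), (10, 158), (15, 28), (20, 29), (25, 29), (30, 28), (35, 62), (40, 75), (45, 82), (50, 86), (55, 85), (60, 82), (65, 82), (70, 245)] [276 201] [278 285]
0 [(-20, 157), (-15, 147), (-9, 163), (-4, 163), (0, 162), (5, 162), (10, 161), (15, 162), (20, 67), (25, 69), (30, 119), (35, 62), (40, 75), (45, 83), (50, 86), (55, 84), (60, 81), (65, 82), (70, 245)] [317 201] [317 285]
0.04 [(-20, 158), (-15, 146), (-9, 157), (-4, 156), (0, 156), (5, 156), (10, 155), (15, 32), (20, 33), (25, 32), (30, 33), (35, 61), (40, 75), (45, 82), (50, 85), (55, 85), (60, 83), (65, 82), (70, 241)] [358 201] [355 285]
x 0.045 [(-65, 82), (-60, 82), (-55, 82), (-50, 83), (-45, 82), (-40, 82), (-35, 82), (-30, 83), (-25, 83), (-20, 82), (-15, 81), (-10, 83), (-5, 82), (0, 83), (4, 82), (9, 83), (14, 83), (19, 82), (24, 82), (29, 82), (34, 83), (39, 82), (44, 82), (49, 82), (54, 82), (59, 83), (64, 82)]
x 0.06 [(-65, 82), (-60, 82), (-55, 82), (-50, 82), (-45, 82), (-40, 82), (-35, 82), (-30, 83), (-25, 82), (-20, 81), (-15, 82), (-10, 81), (-5, 80), (0, 81), (4, 81), (9, 82), (14, 80), (19, 81), (24, 81), (29, 81), (34, 81), (39, 83), (44, 81), (49, 81), (54, 81), (59, 82), (64, 81)]
```

```bash
python3 - <<'E'
from h import *
a=eyes.capture("side");cv2.imwrite("pics/endside.png",a)
g=cv2.cvtColor(a,cv2.COLOR_BGR2GRAY).astype(int)
r=[.487,-.302,np.radians(73.5)]
for y in (-.04,0,.04):
    xs=np.arange(-.01,.11,.005);p=proj(place(r,[(x,y,.054) for x in xs]),"side").round().astype(int)
    print(y,[(int(round(x*1000)),int(g[v,u])) for x,(u,v) in zip(xs,p)],p[0],p[-1])
for x in (.04,.06,.08):
    ys=np.arange(-.07,.075,.005);p=proj(place(r,[(x,y,.054) for y in ys]),"side").round().astype(int)
    print("x",x,[(int(round(y*1000)),int(g[v,u])) for y,(u,v) in zip(ys,p)])
E
```

```text
-0.04 [(-10, 91), (-5, 92), (0, 90), (5, 89), (10, 92), (15, 100), (20, 100), (25, 99), (30, 96), (35, 107), (40, 115), (45, 115), (50, 116), (55, 115), (60, 113), (65, 110), (70, 210), (75, 158), (80, 220), (85, 222), (90, 222), (95, 224), (100, 224), (105, 223)] [322 203] [295 243]
0 [(-10, 92), (-5, 92), (0, 91), (5, 92), (10, 92), (15, 84), (20, 97), (25, 97), (30, 96), (35, 118), (40, 114), (45, 115), (50, 114), (55, 114), (60, 114), (65, 112), (70, 170), (75, 160), (80, 223), (85, 225), (90, 224), (95, 223), (100, 225), (105, 224)] [337 212] [310 252]
0.04 [(-10, 94), (-5, 94), (0, 94), (5, 93), (10, 93), (15, 97), (20, 98), (25, 97), (30, 96), (35, 116), (40, 115), (45, 115), (50, 115), (55, 115), (60, 114), (65, 113), (70, 175), (75, 181), (80, 222), (85, 218), (90, 221), (95, 223), (100, 225), (105, 223)] [352 220] [326 261]
x 0.04 [(-70, 177), (-65, 174), (-60, 94), (-55, 97), (-50, 93), (-45, 115), (-40, 115), (-35, 115), (-30, 115), (-25, 115), (-20, 115), (-15, 114), (-10, 115), (-5, 115), (0, 114), (5, 115), (10, 115), (15, 114), (20, 115), (25, 114), (30, 114), (35, 115), (40, 115), (45, 114), (50, 118), (55, 69), (60, 98), (65, 109), (70, 184), (75, 126)]
x 0.06 [(-70, 176), (-65, 172), (-60, 72), (-55, 56), (-50, 88), (-45, 108), (-40, 113), (-35, 114), (-30, 114), (-25, 115), (-20, 114), (-15, 115), (-10, 114), (-5, 113), (0, 114), (5, 114), (10, 116), (15, 115), (20, 115), (25, 114), (30, 114), (35, 114), (40, 114), (45, 115), (50, 118), (55, 43), (60, 88), (65, 82), (70, 94), (75, 110)]
x 0.08 [(-70, 224), (-65, 225), (-60, 224), (-55, 221), (-50, 223), (-45, 222), (-40, 220), (-35, 222), (-30, 224), (-25, 225), (-20, 224), (-15, 222), (-10, 223), (-5, 222), (0, 223), (5, 224), (10, 221), (15, 222), (20, 224), (25, 222), (30, 218), (35, 219), (40, 222), (45, 222), (50, 221), (55, 222), (60, 219), (65, 220), (70, 218), (75, 216)]
```

The lid's rear edge sits square at reader x≈33 mm at flat-lying height, centred between the guides. This matches where I felt the stop, so I'm handing in.

```bash
python3 -c "
from bench import manip
print(manip.close_job())"
```

```text
the job is handed in; nothing more can be done
None
```

The sample case is loaded and the job handed in at about 21 s: it lies flat and square between the guides, pushed gently (about 15 N) against the solid stop with the gripper clear; the paddle's travel could not be read directly, only inferred from the force at the stop and a final camera check.

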